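Tare the balance with the cork ring and stand the round-bottomed flask in it

TASK

Get the flask ready for weighing: set the cork ring flat in the middle of the balance pan and let go of it, press the balance's wide blue tare key, and then take the amber round-bottomed flask from the tray and stand it upright in the ring. The flask is glass, so do not let it fall, and leave the bottle, beaker, tip box, pipette and tube rack where they are.

Things in the scene. Friction and masses are not known exactly. Their poses are not given: they have to be found in the camera images.
- flask: Amber glass round-bottomed flask with a blue stopper, 146 mm long, about 120 g. Origin: bottom of the bulb; own z runs along its axis to the stopper. Spherical bulb 64 mm across, centred at z = 32 mm; straight neck 22 mm across from z = 65 to 130 mm, stopper 20 mm across to 146 mm. It starts on its side in the tray (see tray).
- bulb_centre (a point): The centre of the flask's spherical bulb (32 mm from its bottom). The flask's centre of mass lies about 13 mm from here towards the neck.
- neck_grip (a point): On the flask's axis in the neck, 112 mm from its bottom (80 mm from the bulb's centre); at the start it is outside the tray's wall and about 76 mm above the table. A good place to grip.
- tray: Light grey-white plastic tray, fixed, 220 mm (its x) by 160 mm, 60 mm high, 4 mm thick. Origin: centre of its underside. Its -x wall has a V-shaped pouring lip in the middle, 44 mm wide, 8 mm deep. At the start the flask's bulb lies on the tray floor and its neck rests in the lip, pointing along the tray's -x and up at 30 degrees, 50 mm of neck and stopper outside.
- cork_ring: Loose cork ring, 104 mm outside, 50 mm hole right through, 30 mm high, 45 g; its 27 mm thick wall can be gripped with one finger in the hole. Origin: centre of its underside; z up. With the flask seated in it the bulb's centre is about 50 mm above the ring's underside; the bulb can turn in the ring, but friction keeps it at the angle at which it is left.
- balance: White top-loading laboratory balance, 280 mm deep (its x) by 200 mm wide, fixed in place. Origin: centre of its underside. The key panel with its display is at its -x end, towards the robot, and the pan at its +x end. The pan is the highest part of it.
- pan_centre (a point): Centre of the top face of the balance's round steel pan, 150 mm across, 85 mm above the table; the point's axes are the balance's.
- tare_key (a joint): The tare key: a blue bar 24 mm (balance x) by 54 mm (balance y) on the key panel. 0 = released, 0.004 m = pressed fully down; it springs back. It takes about 1.2 N to start and 3.6 N to press fully.
- tare_top (a point): Centre of the top face of the tare key, about 56 mm above the table when released; the key stands 7 mm proud of the panel, which slopes down towards the robot by 8 degrees.
- reagent_bottle: Bystander: white bottle with a blue cap, 60 mm across, 125 mm high, loose. Origin: centre of its underside.
- beaker: Bystander: glass beaker, 72 mm across, 95 mm high, loose. Origin: centre of its underside.
- tip_box: Bystander: blue pipette-tip box with a clear lid, 124 x 86 mm, 67 mm high, loose. Origin: centre of its underside.
- pipette: Bystander: white pipette lying on the table, about 235 mm long, 30 mm thick, loose. Origin: under its handle; own x runs towards its nozzle.
- tube_rack: Bystander: blue lattice tube rack, 245 x 105 mm, 70 mm high, with a few tubes reaching 88 mm, loose. Origin: centre of its underside.
Not all that is in view belongs to the job. There is more than one size of the cork_ring; the job needs the larger.

How it is judged:
By the outcome, as a careful person would: the job done as asked, in the order asked, and still so for the second after the job is handed in, with the robot touching nothing.
It also fails if it takes over 67 s, if anything falls off the work surface, if the arm or the gripper's body presses on something with over 40 N, if the wrist force passes 120 N, or if a joint passes its speed limit or range.

ROBOT

A 7-joint arm with a two-finger parallel gripper is mounted at the origin on the work surface. World frame = base frame: x ahead of the robot, y to its left, z up, the work surface at z = 0. Lengths are in m, angles in rad, forces in N, time in s.
With the tool pointing down it reaches from about 0.4 to 0.85 m from the base axis. Payload 10.4 kg.
Tool frame: the origin (TCP) lies midway between the tips of the shut fingers; the grasp point (between the pads) lies 19 mm behind it (manip.hold_point_z is the distance from the TCP to the grasp point, in m); z points along the fingers, y is the line along which they close (so a half turn about z gives the same grasp; the last joint's range is limited). The gripper opens to 85 mm and grips with 20 to 120 N. Pads are 22 mm wide; open, the fingers measure 114 mm over their backs; the gripper's body (76 mm by 85 mm) begins 54 mm behind the grasp point. The pads swing forward as they close: fully open they stand 13 mm farther back than shut.
Start: joints at [1.225, 0.332, -0.065, 1.46, 0.022, 1.35, -0.088], TCP at [0.198, -0.593, 0.231] pointing down, gripper open.
Joint ranges: [-2.6, 2.6], [-0.5, 2.12], [-1.47, 1.34], [0.16, 2.42], [-1.27, 4.41], [0.06, 2.06], [-2.6, 2.6]. Speed limits (rad/s): [2.22, 2.22, 2.79, 2.79, 3.14, 3.14, 3.14].

INTERFACE

Orientations are given as a unit quaternion [x, y, z, w].
In Python, from workcell import manip, eyes, job gives the robot as it stands.
- The arm moves only by the shell command python3 -m crank 'ROWS' [FORCE]. ROWS is JSON, a list that holds one entry, the list of rows, each a list of 7 numbers: the finger opening in cm, from 0 to 8.54, then the shift along the world's x, y, z in cm, then the turn, a rotation vector about the world's x, y, z in degrees. In form: [[[hand, x, y, z, ax, ay, az], ...]]. A call has 1 to 20 rows; each row shifts and turns the commanded pose from where the row before left it; what a row does not reach is not made up. A row lasts 1/8 s, in which the tool goes at most 62.5 mm and 10.7 degrees, less where a joint would pass 70% of its speed; a pose out of reach is approached as far as the arm can. A call with a gripper value outside its range is refused whole. The fingers move at their own pace and stop on an object; FORCE is the grip in N (left out, the last holds). Time passes only in rows, so rows that do not move let the fingers close. It gives the time, the measured TCP pose, the force, the opening and the grip force at its end, in the units of the state.
- manip.get_obs(): the state, without advancing time (a new reading comes with each control period).
- eyes.camera(name): name is "side" or "top" or "wrist"; returns (picture, depth): 400x640x3 uint8, red, green, blue; 400x640 float32, m along the optical axis (not along the pixel's ray), 0 where there is no reading.
- eyes.camera_params(name): a dict with "fx", "fy", "cx", "cy" (pixels), "world_from_camera" (4x4, takes a point from camera to world coordinates); the wrist camera has in their place "hand_eye" (4x4, takes a point from camera to tool coordinates, whose origin is the TCP and whose axes are the flange's). Camera axes: x right, y down, z forward; pixel columns grow to the right and rows downward; lengths in m; the calibration is good to about 2 mm. A picture is of the moment at which its call begins: read the wrist's pose just before it. camera_params takes no time and is no camera call.
- job.hand_in(): hands the job in; it is judged then, once.
The state is a dict: "clock": time; "joint_pos": joint angles; "joint_velocities": joint speeds; "tau": joint torques, N m; "position": TCP position; "ee_rot": TCP orientation; "ft_force": force on the tool from outside, world axes, zero at the start; "torque": the same for the moment, N m; "grip_width": opening from 0.0 (shut) to 1.0 (fully open); "grasp_force": force on a finger pad.
Only numpy, scipy, OpenCV 4.12 (cv2) and the standard library are available. Lean on these libraries where they do the work, as an engineer would, in place of code of your own. Each camera call takes 0.05 s, during which the arm holds its last target. There are 200 camera calls.

## Working session

There is one attempt and no reset: what is moved stays moved. The work goes in short steps, Python scripts to look and compute and a shell command to move; the robot and the scene stay as the last step left them, time stands still between calls to the robot, and variables do not carry over. Pictures are saved under pics/ and viewed, at most 10 in all, crops included, and the job is handed in when it is done.

```bash
mkdir -p pics; ls; cat > h.py <<'E'
import numpy as np, cv2
from workcell import manip, eyes, job
from scipy.spatial.transform import Rotation as R
def shot(n):
    o=manip.get_obs(); p,d=eyes.camera(n); c=eyes.camera_params(n)
    if n=="wrist":
        T=np.eye(4);T[:3,:3]=R.from_quat(o["ee_rot"]).as_matrix();T[:3,3]=o["position"];W=T@c["hand_eye"]
    else: W=c["world_from_camera"]
    return p,d,c,np.array(W)
def cloud(d,c,W):
    v,u=np.indices(d.shape); P=np.stack([(u-c["cx"])/c["fx"]*d,(v-c["cy"])/c["fy"]*d,d],-1)
    return P@W[:3,:3].T+W[:3,3]
def ray(u,v,z,c,W):
    r=W[:3,:3]@np.array([(u-c["cx"])/c["fx"],(v-c["cy"])/c["fy"],1]); return W[:3,3]+r*(z-W[2,3])/r[2]
def save(n,p): cv2.imwrite("pics/"+n+".png",p[:,:,::-1])
E
python3 - <<'E'
from h import *
for n in ("top","side"):
    p,d,c,W=shot(n); save(n+"0",p); np.savez(n+"0.npz",p=p,d=d,W=W,K=[c[k] for k in("fx","fy","cx","cy")])
    print(n,W.round(3).tolist(),c["fx"],(d>0).mean())
print(manip.get_obs(),manip.hold_point_z)
E
```

```text
pics
top [[-0.058, -0.976, 0.209, 0.272], [-0.998, 0.056, -0.016, 0.015], [0.004, -0.21, -0.978, 1.435], [0.0, 0.0, 0.0, 1.0]] 437.50185418851544 0.99586328125
side [[-0.884, -0.276, 0.379, -0.047], [-0.468, 0.541, -0.699, 1.149], [-0.012, -0.795, -0.607, 1.096], [0.0, 0.0, 0.0, 1.0]] 440.21179727112616 0.99575
{'clock': 0.1, 'joint_pos': array([ 1.22539776,  0.33279278, -0.06471511,  1.46085455,  0.02162996,
        1.34989201, -0.08851564]), 'joint_velocities': array([ 1.52209839e-03, -1.96076203e-03,  2.68525348e-05, -7.03406081e-04,
        4.45374558e-04,  2.91479098e-04,  2.31667754e-04]), 'tau': array([ 2.15051936e-03, -6.26742911e+01,  4.94899414e-02, -3.92430425e+01,
        1.62629859e-02,  6.94357470e-03,  3.76741991e-05]), 'position': array([ 0.19815496, -0.59240648,  0.23060679]), 'ee_rot': array([ 9.87001233e-01,  1.60711464e-01, -1.40085770e-04, -6.09174733e-04]), 'ft_force': array([-0.25245088, -0.01792749, -0.48741777]), 'torque': array([ 0.0197749 , -0.03317217, -0.00242679]), 'grasp_force': 0.0, 'grip_width': 1.0033863154980713} 0.0187
```

View pics/top0.png

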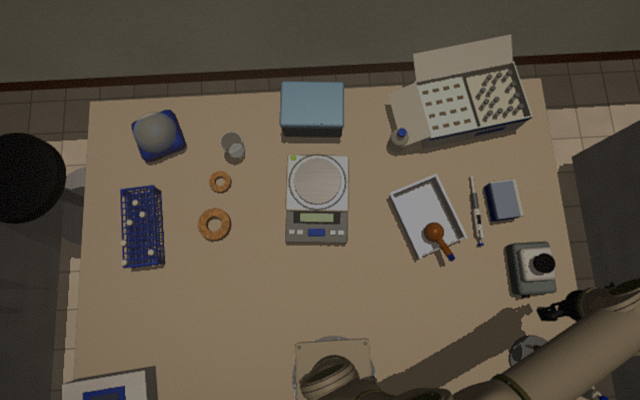

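View pics/side0.png

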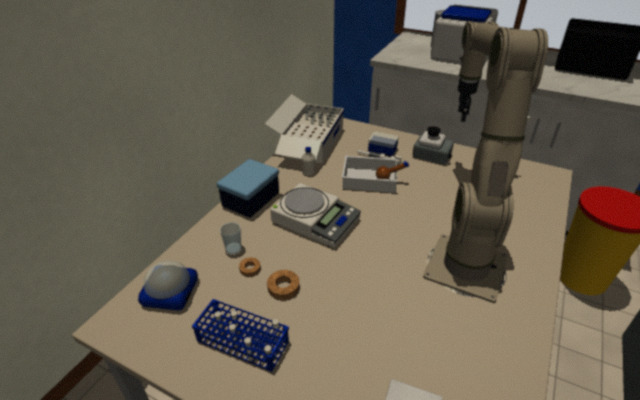

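Top view: the cork rings are at (214,224), the larger, and (220,181), the smaller. The pan is at (317,181). The wide blue key is at (317,232), with small pale keys beside it. The amber flask has its bulb at (433,231) and stopper at (451,257). The blue lookalikes are the box, the rack and the tip box. I choose the ring at (214,224) and the key at (317,232).

```bash
python3 - <<'E'
from h import *
for n in ("top","side"):
    z=np.load(n+"0.npz"); p,d,W=z["p"],z["d"],z["W"]; c=dict(zip(("fx","fy","cx","cy"),z["K"]))
    X=cloud(d,c,W); hsv=cv2.cvtColor(p,cv2.COLOR_RGB2HSV)
    m=((hsv[...,0]<16)&(hsv[...,1]>140)&(hsv[...,2]>50)).astype(np.uint8)
    k,l,s,ce=cv2.connectedComponentsWithStats(m)
    for i in range(1,k):
        if s[i,4]>60:
            Q=X[l==i]; print(n,"orange",s[i],ce[i].round(1),"med",np.median(Q,0).round(3),"min",np.percentile(Q,3,0).round(3),"max",np.percentile(Q,97,0).round(3))
            t=Q[:,2]>np.percentile(Q[:,2],97)-.006
            (x,y),r=cv2.minEnclosingCircle(Q[t][:,:2].astype(np.float32)); print("  top circle",round(x,4),round(y,4),round(r,4))
    b=((hsv[...,0]>105)&(hsv[...,0]<130)&(hsv[...,1]>150)&(hsv[...,2]>60)).astype(np.uint8)
    k,l,s,ce=cv2.connectedComponentsWithStats(b)
    for i in range(1,k):
        if 8<s[i,4]<400:
            print(n,"blue",s[i],ce[i].round(1),np.median(X[l==i],0).round(3))
    if n=="top":
        # pan: points with z 0.08..0.092 near
        M=(abs(X[...,2]-.085)<.006)&(X[...,0]>.3)&(abs(X[...,1]-.02)<.12)
        Q=X[M]; print("pan pts",M.sum(),Q.mean(0).round(3)); print(cv2.minEnclosingCircle(Q[:,:2].astype(np.float32)))
        M=(X[...,2]>.03)&(X[...,0]>.25)&(X[...,0]<.66)&(abs(X[...,1]-.02)<.15)
        print("bal rect",cv2.minAreaRect(X[M][:,:2].astype(np.float32)))
        M=(abs(X[...,2]-.06)<.008)&(X[...,0]>.25)&(X[...,0]<.66)&(X[...,1]<-.15)&(X[...,1]>-.42)
        print("tray rect",cv2.minAreaRect(X[M][:,:2].astype(np.float32)))
        save("crop0",cv2.resize(p[140:280,180:480],(800,373),interpolation=cv2.INTER_CUBIC))
E
```

```text
top orange [210 172  21  20 194] [219.5 181.6] med [0.64  0.345 0.021] min [0.61  0.313 0.016] max [0.673 0.373 0.027]
  top circle 0.4667 0.1933 0.264
top orange [198 209  32  31 450] [213.4 224. ] med [0.499 0.364 0.031] min [0.453 0.316 0.024] max [0.543 0.408 0.037]
  top circle 0.4985 0.3622 0.0509
top orange [425 223  27  33 356] [436.7 235.9] med [ 0.42  -0.347  0.064] min [ 0.36 -0.37  0.05] max [ 0.454 -0.318  0.09 ]
  top circle 0.3165 -0.1813 0.201
top blue [162 111  12   9  39] [167.9 113.2] [0.88  0.507 0.053]
top blue [399 129   7   7  40] [401.8 131.9] [ 0.743 -0.256  0.126]
top blue [171 134  11  14  50] [176.4 140.5] [0.781 0.478 0.053]
top blue [140 149  13   9  40] [145.6 153.6] [0.741 0.579 0.054]
top blue [142 186  12   4  19] [148.9 187.1] [0.623 0.554 0.073]
top blue [121 190   4   4  11] [122.2 191.1] [0.613 0.641 0.072]
top blue [309 229  15   7  75] [315.8 231.6] [0.45  0.035 0.058]
top blue [132 238   6   4  11] [135. 239.] [0.459 0.598 0.068]
top blue [449 254   5   5  17] [451.  256.2] [ 0.348 -0.373  0.099]
top blue [124 259  33   8  63] [142.8 263.6] [0
[... 954 characters left out ...]
1 0.3421 0.0371
side orange [268 270  31  30 548] [282.7 283.8] med [0.496 0.365 0.028] min [0.452 0.317 0.011] max [0.542 0.41  0.033]
  top circle 0.2347 0.7299 0.5048
side blue [443   6  47  13 392] [466.7  12. ] [ 0.414 -1.515  0.417]
side blue [336 216  11  10  62] [341.  220.4] [0.45  0.028 0.055]
side blue [187 269   8   9  44] [191.  272.3] [0.77  0.476 0.05 ]
side blue [139 289  18  13 112] [145.5 296.6] [0.832 0.617 0.049]
side blue [161 292  23  12 138] [173.9 298.4] [0.744 0.584 0.05 ]
side blue [218 308   5   3   9] [220.  308.9] [0.587 0.561 0.068]
side blue [228 345   5   3   9] [229.9 346. ] [0.507 0.627 0.037]
side blue [253 355  13   6  26] [259.5 357.6] [0.418 0.616 0.02 ]
```

View pics/crop0.png

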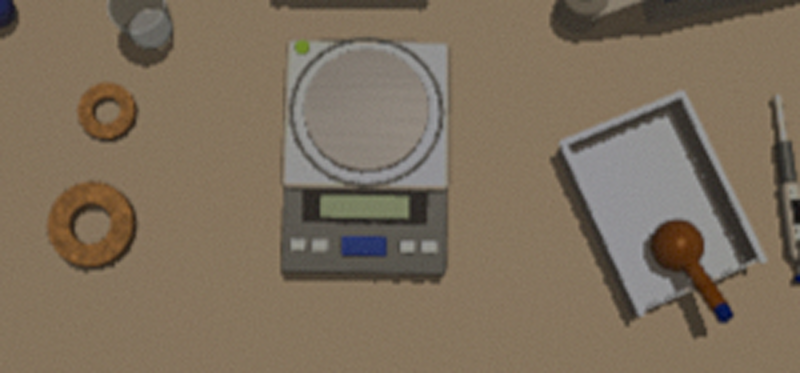

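The crop confirms the larger ring (crop 91,224), the wide blue key (crop 363,246), and the flask with its stopper toward the robot (crop 724,312).

```bash
python3 - <<'E'
from h import *
D={}
for n in ("top","side"):
    z=np.load(n+"0.npz"); p,d,W=z["p"],z["d"],z["W"]; c=dict(zip(("fx","fy","cx","cy"),z["K"])); D[n]=(p,d,W,c)
    X=cloud(d,c,W)
    # pan: z cluster near .085, fit by bounding of connected blob
    M=((abs(X[...,2]-.085)<.004)&(np.hypot(X[...,0]-.615,X[...,1]-.02)<.085)).astype(np.uint8)
    Q=X[M>0]; print(n,"pan mid", ((np.percentile(Q,1,0)+np.percentile(Q,99,0))/2).round(4),(np.percentile(Q,99,0)-np.percentile(Q,1,0)).round(3))
p,d,W,c=D["top"]
print("pan by pixel",ray(317.6,181.6,.085,c,W).round(4),"key",ray(315.8,231.6,.056,c,W).round(4))
print("ring",ray(213.4,224,.030,c,W).round(4),"stop",ray(451,256.2,.093,c,W).round(4))
p2,d2,W2,c2=D["side"]; print("key side",ray(341,220.4,.056,c2,W2).round(4))
for n in D:
    p,d,W,c=D[n];X=cloud(d,c,W);hsv=cv2.cvtColor(p,cv2.COLOR_RGB2HSV)
    m=(hsv[...,0]<16)&(hsv[...,1]>140)&(hsv[...,2]>50)&(np.hypot(X[...,0]-.41,X[...,1]+.345)<.09)
    Q=X[m]
    b=Q[np.hypot(Q[:,0]-.43,Q[:,1]+.338)<.028]
    from scipy.optimize import least_squares
    r=least_squares(lambda s:np.linalg.norm(b-s,axis=1)-.032,[.42,-.34,.036],loss="soft_l1",f_scale=.002); print(n,"bulb",r.x.round(4),len(b))
    nk=Q[(Q[:,0]<.395)]; print("neck pts",len(nk),nk.mean(0).round(4))
E
```

```text
top pan mid [0.6092 0.021  0.0851] [0.14  0.139 0.008]
side pan mid [0.6099 0.0198 0.0851] [0.14  0.14  0.008]
pan by pixel [0.6066 0.0188 0.085 ] key [0.4513 0.0333 0.056 ]
ring [0.4984 0.3631 0.03  ] stop [ 0.3476 -0.3749  0.093 ]
key side [0.449  0.0304 0.056 ]
top bulb [ 0.4299 -0.3432  0.0368] 235
neck pts 85 [ 0.3743 -0.3622  0.0803]
side bulb [ 0.4324 -0.3487  0.0369] 116
neck pts 47 [ 0.3738 -0.3602  0.0789]
```

```bash
python3 -m crank '[[[5,2,3,1,0,0,4],[5,4,5,0,0,0,9],[5,4,5,0,0,0,9],[5,4,5,0,0,0,9],[5,4,5,0,0,0,9],[5,4,5,0,0,0,9],[5,3,5,0,0,0,9],[5,0,5,0,0,0,9],[5,0,5,0,0,0,4.5],[5,0,5,0,0,0,0],[5,0,5,0,0,0,0],[5,0,5,0,0,0,0],[5,0,5,0,0,0,0],[5,0,5,0,0,0,0],[5,0,5,0,0,0,0],[5,0,5,0,0,0,0],[5,0,5,0,0,0,0],[5,0,5,0,0,0,0],[5,0,5,0,0,0,0],[5,0,0,0,0,0,0]]]' 40
```

```text
clock: 2.6
position: [0.4413, 0.3353, 0.2407]
ee_rot: [0.705, 0.709, -0.0, -0.002]
ft_force: [-0.1, 0.6, 0.3]
grip_width: 0.585
grasp_force: 0.0
```

```bash
python3 -m crank '[[[5,1,1.5,-4,0,0,0],[5,0.9,1.2,-4,0,0,0],[5,0,0,-2,0,0,0],[5,0,0,0,0,0,0],[5,0,0,0,0,0,0]]]' 40
python3 - <<'E'
from h import *
p,d,c,W=shot("wrist"); save("w1",p); X=cloud(d,c,W); hsv=cv2.cvtColor(p,cv2.COLOR_RGB2HSV)
m=(hsv[...,0]<18)&(hsv[...,1]>120)&(hsv[...,2]>40)&(abs(X[...,2]-.03)<.008)&(np.hypot(X[...,0]-.4985,X[...,1]-.363)<.07)
Q=X[m]; print(len(Q),Q.min(0),Q.max(0),cv2.minEnclosingCircle(Q[:,:2].astype(np.float32)))
E
```

```text
clock: 3.22
position: [0.463, 0.3582, 0.143]
ee_rot: [0.707, 0.707, 0.001, 0.0]
ft_force: [-0.5, -0.4, 0.6]
grip_width: 0.583
grasp_force: 0.0
6718 [0.44946129 0.30886257 0.02202319] [0.55162058 0.41138069 0.03307012] ((0.5005449056625366, 0.35976114869117737), 0.051813457161188126)
```

View pics/w1.png

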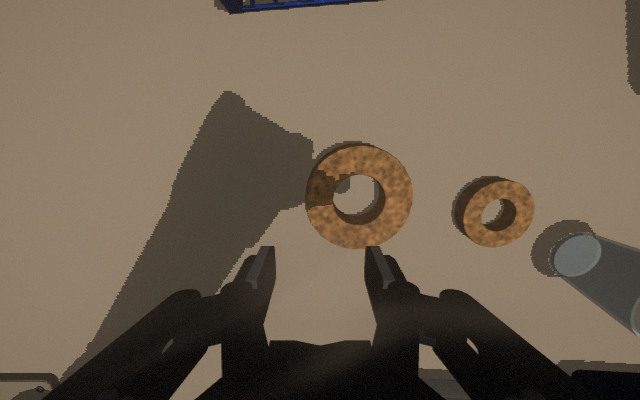

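The wrist view shows the big ring at (359,196), clear of the small one at (493,212). The fingers will straddle its near wall. I'll descend and grip.

```bash
python3 -m crank '[[[5,-0.2,0.3,-4,0,0,0],[5,0,0,-4,0,0,0],[5,0,0,-3,0,0,0],[5,0,0,-1.5,0,0,0],[5,0,0,-0.8,0,0,0],[5,0,0,0,0,0,0],[2,0,0,0,0,0,0],[2,0,0,0,0,0,0],[2,0,0,0,0,0,0],[2,0,0,0,0,0,0],[2,0,0,0,0,0,0]]]' 30
```

```text
clock: 4.65
position: [0.4611, 0.3618, 0.0096]
ee_rot: [0.707, 0.707, 0.001, 0.0]
ft_force: [-0.6, -1.0, 6.1]
grip_width: 0.328
grasp_force: 28.4
```

```bash
python3 -m crank '[[[2,0,0,1,0,0,0],[2,0,0,3,0,0,0],[2,0,0,5,0,0,0],[2,0,0,5,0,0,0],[2,0,0,4,0,0,0],[2,1,-2,0,0,0,0],[2,1,-4,0,0,0,0],[2,1,-4,0,0,0,0],[2,1.5,-4,0,0,0,0],[2,1.5,-4,0,0,0,0],[2,1.5,-4,0,0,0,0],[2,1.5,-4,0,0,0,0],[2,1,-4,0,0,0,0],[2,0.9,-3,0,0,0,0],[2,0,-1.2,0,0,0,0],[2,0,0,0,0,0,0],[2,0,0,0,0,0,0]]]' 30
python3 - <<'E'
from h import *
for n in("top","side"):
    p,d,c,W=shot(n); X=cloud(d,c,W); hsv=cv2.cvtColor(p,cv2.COLOR_RGB2HSV)
    m=(hsv[...,0]<18)&(hsv[...,1]>120)&(hsv[...,2]>40)&(X[...,2]>.12)&(abs(X[...,1])<.15)&(X[...,0]>.5)
    Q=X[m]; print(n,len(Q),np.percentile(Q,2,0),np.percentile(Q,98,0))
    t=Q[Q[:,2]>np.percentile(Q[:,2],98)-.008]; print(np.linalg.lstsq(np.c_[t[:,:2]-t[:,:2].mean(0),np.ones(len(t))],t[:,2],rcond=None)[0])
p,d,c,W=shot("wrist");save("w2",p)
E
```

```text
clock: 6.78
position: [0.5691, 0.0211, 0.1887]
ee_rot: [0.706, 0.708, 0.0, -0.0]
ft_force: [0.1, -0.7, -0.1]
grip_width: 0.335
grasp_force: 29.0
top 11 [0.50432002 0.0534779  0.20996381] [0.58741915 0.07081136 0.54268801]
[-0.99185666 -0.34896027  0.54057007]
side 394 [ 0.55629951 -0.01656128  0.18582678] [0.65196528 0.07357001 0.24625475]
[-0.0608134   1.63120291  0.24865194]
```

View pics/w2.png

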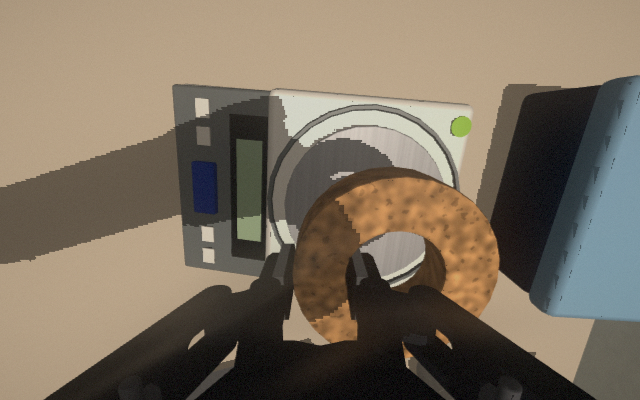

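The ring is held (centre about (398,258)), with the pan below it and the key at (204,187). Next I'll measure the ring's tilt and the pan's offset from the wrist depth.

```bash
cat > m.py <<'E'
from h import *
p,d,c,W=shot("wrist"); X=cloud(d,c,W); hsv=cv2.cvtColor(p,cv2.COLOR_RGB2HSV); o=manip.get_obs()["position"]
m=(hsv[...,0]<18)&(hsv[...,1]>120)&(hsv[...,2]>40)&(abs(X[...,2]-o[2]-.02)<.03)&(np.hypot(X[...,0]-o[0]-.038,X[...,1]-o[1])<.075)
m=cv2.erode(m.astype(np.uint8),np.ones((3,3)))>0
Q=X[m]; t=Q[Q[:,2]>np.percentile(Q[:,2],50)-.006]
for _ in range(4):
    s=np.linalg.lstsq(np.c_[t[:,:2]-o[:2],np.ones(len(t))],t[:,2],rcond=None)[0]
    t=Q[abs(np.c_[Q[:,:2]-o[:2],np.ones(len(Q))]@s-Q[:,2])<.003]
print("plane slope deg",np.degrees(s[:2]).round(1),"z at tcp",s[2].round(4),len(t))
print("ring",cv2.minEnclosingCircle(t[:,:2].astype(np.float32)))
b=(hsv[...,0]>105)&(hsv[...,0]<130)&(hsv[...,1]>150)&(hsv[...,2]>30)&(abs(X[...,2]-.056)<.012)&(abs(X[...,0]-.45)<.04)
print("key",X[b].mean(0).round(4) if b.any() else None)
E
python3 m.py
```

```text
plane slope deg [ 0.1 -0.1] z at tcp 0.2095 14405
ring ((0.6074568629264832, 0.020634591579437256), 0.051127269864082336)
key [0.453  0.0329 0.057 ]
```

```bash
python3 -m crank '[[[2,0.15,0,-3,0,0,0],[2,0,0,-3,0,0,0],[2,0,0,-2,0,0,0],[2,0,0,-0.8,0,0,0],[2,0,0,-0.4,0,0,0],[2,0,0,-0.2,0,0,0],[2,0,0,0,0,0,0],[2,0,0,0,0,0,0]]]' 30
```

```text
clock: 7.98
position: [0.5713, 0.0193, 0.0948]
ee_rot: [0.707, 0.707, 0.0, 0.0]
ft_force: [0.4, 0.6, -0.4]
grip_width: 0.329
grasp_force: 29.1
```

```bash
python3 -m crank '[[[2,0,0,-0.1,0,0,0],[3.2,0,0,0,0,0,0],[4.6,0,0,0,0,0,0],[4.6,0,0,0,0,0,0],[4.6,0,0,0,0,0,0],[4.6,0,0,0.5,0,0,0],[4.6,0,0,2,0,0,0],[4.6,0,0,4,0,0,0],[4.6,0,0,5,0,0,0],[4.6,0,0,0,0,0,0],[4.6,0,0,0,0,0,0]]]' 30
cat > r.py <<'E'
from h import *
for n in("wrist","top","side"):
    p,d,c,W=shot(n); X=cloud(d,c,W); hsv=cv2.cvtColor(p,cv2.COLOR_RGB2HSV)
    m=(hsv[...,0]<18)&(hsv[...,1]>110)&(hsv[...,2]>30)&(abs(X[...,2]-.115)<.007)&(np.hypot(X[...,0]-.609,X[...,1]-.02)<.08)
    t=X[m]; 
    if len(t)<20: print(n,len(t)); continue
    print(n,len(t),np.median(t[:,2]),cv2.minEnclosingCircle(t[:,:2].astype(np.float32)),((np.percentile(t,1,0)+np.percentile(t,99,0))/2).round(4))
    M=(abs(X[...,2]-.085)<.003)&(hsv[...,1]<80)&(np.hypot(X[...,0]-.609,X[...,1]-.02)<.085); Q=X[M]
    print("  pan",((np.percentile(Q,1,0)+np.percentile(Q,99,0))/2).round(4),(np.percentile(Q,99,0)-np.percentile(Q,1,0)).round(3))
E
python3 r.py
```

```text
clock: 9.35
position: [0.571, 0.0193, 0.209]
ee_rot: [0.707, 0.707, 0.0, 0.0]
ft_force: [0.4, -0.1, 0.2]
grip_width: 0.538
grasp_force: 0.0
wrist 7236 0.11568230916793613 ((0.6091148853302002, 0.018326811492443085), 0.05184798315167427) [0.6093 0.0198 0.1154]
  pan [0.6109 0.018  0.0857] [0.143 0.141 0.003]
top 30 0.11548254804316838 ((0.5895472764968872, 0.0615360289812088), 0.023259975016117096) [0.5887 0.0623 0.1142]
  pan [0.5913 0.0694 0.0851] [0.101 0.05  0.006]
side 326 0.11421240378263181 ((0.6089608073234558, 0.019983189180493355), 0.05396486073732376) [0.6075 0.0198 0.1143]
  pan [0.6107 0.0255 0.085 ] [0.145 0.133 0.006]
```

The ring is flat and centred. Next is the tare key. I'll close the fingers and turn 90° so their wide side lies along the key.

```bash
python3 -m crank '[[[0,-1.2,0.1,0,0,0,9],[0,-1.2,0.1,0,0,0,9],[0,-1.2,0.1,0,0,0,9],[0,-1.2,0.1,0,0,0,9],[0,-1.2,0.2,0,0,0,9],[0,-1.2,0.2,0,0,0,9],[0,-1.2,0.2,-2,0,0,9],[0,-1.2,0.1,-3,0,0,9],[0,-1.2,0.1,-3,0,0,9],[0,-1.2,0.1,-3,0,0,9],[0,0,0,-1.5,0,0,0],[0,0,0,0,0,0,0],[0,0,0,0,0,0,0]]]' 30; python3 m.py | tail -1
```

```text
clock: 11.12
position: [0.452, 0.0326, 0.0842]
ee_rot: [0.001, 1.0, 0.0, 0.001]
ft_force: [-0.1, -0.1, -0.0]
grip_width: -0.004
grasp_force: 0.0Traceback (most recent call last):
  File "m.py", line 5, in <module>
    Q=X[m]; t=Q[Q[:,2]>np.percentile(Q[:,2],50)-.006]
                       ~~~~~~~~~~~~~^^^^^^^^^^^
    return _quantile_unchecked(
        a, q, axis, out, overwrite_input, method, keepdims, weights)
    return _ureduce(a,
                    func=_quantile_ureduce_func,
    ...<5 lines>...
                    overwrite_input=overwrite_input,
                    method=method)
    r = func(a, **kwargs)
    result = _quantile(arr,
                       quantiles=q,
    ...<2 lines>...
                       out=out,
                       weights=wgt)
    slices_having_nans = np.isnan(arr[-1, ...])
                                  ~~~^^^^^^^^^
IndexError: index -1 is out of bounds for axis 0 with size 0
```

Down in small steps, watching the force.

```bash
python3 -m crank '[[[0,0,0,-1.5,0,0,0],[0,0,0,-0.9,0,0,0],[0,0,0,-0.4,0,0,0],[0,0,0,-0.2,0,0,0],[0,0,0,0,0,0,0],[0,0,0,0,0,0,0]]]' 30
```

```text
clock: 11.92
position: [0.451, 0.0322, 0.0535]
ee_rot: [0.0, 1.0, -0.0, -0.0]
ft_force: [-0.2, -1.5, 1.9]
grip_width: -0.0
grasp_force: 1.6
```

```bash
python3 -m crank '[[[0,0,0,-0.2,0,0,0],[0,0,0,-0.1,0,0,0],[0,0,0,0,0,0,0]]]' 30;  python3 -m crank '[[[0,0,0,-0.1,0,0,0],[0,0,0,0,0,0,0]]]' 30
```

```text
clock: 12.3
position: [0.4514, 0.0322, 0.0521]
ee_rot: [0.0, 1.0, -0.001, -0.0]
ft_force: [-14.1, -3.8, 35.4]
grip_width: -0.002
grasp_force: 19.2
clock: 12.55
position: [0.4515, 0.0323, 0.0517]
ee_rot: [0.0, 1.0, -0.001, -0.0]
ft_force: [-19.8, -4.8, 49.6]
grip_width: -0.001
grasp_force: 25.7
```

Fully pressed (force rose well past 3.6 N at the stop). I'll retreat, then rehearse the 60° tilted placing pose above the ring with an empty hand.

```bash
python3 -m crank '[[[0,0,0,0.5,0,0,0],[0,0,0,4,0,0,0],[0,0,0,5,0,0,0],[0,1,-0.2,5,0,0,0],[0,2,-0.2,5,0,0,0],[0,2,-0.2,5,0,-9,0],[0,2,-0.2,1,0,-9,0],[0,2,-0.2,0,0,-9,0],[0,2,-0.2,0,0,-9,0],[0,2,0,0,0,-9,0],[0,2,0,0,0,-9,0],[0,2.3,0,0,0,-6,0],[0,0,0,0,0,0,0],[0,0,0,0,0,0,0]]]' 30;  python3 -c "
from h import *
print(manip.get_obs()['joint_pos'].round(2), R.from_quat(manip.get_obs()['ee_rot']).as_matrix().round(3))"
```

```text
clock: 14.3
position: [0.6178, 0.0214, 0.294]
ee_rot: [-0.001, 0.876, 0.004, 0.482]
ft_force: [-0.0, 0.1, 0.6]
grip_width: 0.001
grasp_force: 0.0
[ 0.74 -0.3  -0.8   2.25 -0.77  0.13  2.14] [[-0.535 -0.005  0.845]
 [ 0.002  1.     0.007]
 [-0.845  0.006 -0.535]]
```

The pose reaches about 58° but sits near joint limits. So I'll grasp with the tool tilted 20° at the flask, which needs only 40° at the placing. Moving to hover over the neck.

```bash
python3 -m crank '[[[4.5,0,0,0,0,8.2,0],[4.5,0,0,0,0,8.2,0],[4.5,-1,-1,0,0,8.2,0],[4.5,-1,-2,0,0,8.2,0],[4.5,-1,-2,0,0,8.2,0],[4.5,-1,-2,0,0,8.2,0],[4.5,-1,-2,0,0,8.4,0],[4.5,-1,-2,0,0,0,-9],[4.5,-1,-2,0,0,0,-9],[4.5,-1,-2,0,0,0,-9],[4.5,-1,-2,0,0,0,-9],[4.5,-1,-2,0,0,0,-9],[4.5,-1,-2,0,0,0,-9],[4.5,-1,-2,0,0,0,-9],[4.5,-1,-2,0,0,0,-9],[4.5,-1,-2,0,0,0,-9],[4.5,-2,-2,0,0,0,-9],[4.5,-2,-2,0,0,0,-9],[4.5,-2,-2,0,0,0,-9]]]' 30
python3 -m crank '[[[4.5,-2,-1.5,0,0,0,-9],[4.5,-2,-1,0,0,0,-9],[4.5,-2,-1,0,0,0,-9],[4.5,-1.5,-1,0,0,0,-9],[4.5,-1,-1,0,0,0,-9],[4.5,-1,-0.5,0,0,0,-7.5],[4.5,0,0,-3,3.3,-9.4,0],[4.5,0,0,-4,3.4,-9.5,0],[4.5,0,0,-4,0,0,0],[4.5,0,0,0,0,0,0],[4.5,0,0,0,0,0,0]]]' 30
cat > f.py <<'E'
from h import *
import sys
p,d,c,W=shot("wrist"); X=cloud(d,c,W); hsv=cv2.cvtColor(p,cv2.COLOR_RGB2HSV); o=manip.get_obs()
M=R.from_quat(o["ee_rot"]).as_matrix(); print("pos",o["position"].round(4),"tool z",M[:,2].round(3),"tool y",M[:,1].round(3),"j",o["joint_pos"].round(2))
save(sys.argv[1],p)
near=np.hypot(X[...,0]-.39,X[...,1]+.36)<.1
a=(hsv[...,0]<20)&(hsv[...,1]>130)&(hsv[...,2]>35)&near&(X[...,2]>.02)
b=X[a&(np.hypot(X[...,0]-.431,X[...,1]+.346)<.03)]
from scipy.optimize import least_squares
r=least_squares(lambda s:np.linalg.norm(b-s,axis=1)-.032,[.43,-.345,.036],loss="soft_l1",f_scale=.002).x; print("bulb",r.round(4),len(b))
s=(hsv[...,0]>105)&(hsv[...,0]<130)&(hsv[...,1]>120)&(hsv[...,2]>25)&(np.hypot(X[...,0]-.345,X[...,1]+.375)<.05)&(X[...,2]>.07)
print("stopper",X[s].mean(0).round(4),s.sum())
nk=X[a|s]; nk=nk[np.linalg.norm(nk-r,axis=1)>.036]; print("neck pts",len(nk))
# axis through bulb centre, neck radius 11
def f(q):
    v=np.array([np.cos(q[0])*np.cos(q[1]),np.sin(q[0])*np.cos(q[1]),np.sin(q[1])]); e=nk-r
    return np.linalg.norm(e-np.outer(e@v,v),axis=1)-.011
q=least_squares(f,[np.radians(199.5),np.radians(30)],loss="soft_l1",f_scale=.002).x
v=np.array([np.cos(q[0])*np.cos(q[1]),np.sin(q[0])*np.cos(q[1]),np.sin(q[1])])
print("axis deg",np.degrees(q).round(1),"max along",((nk-r)@v).max().round(4)); g=r+.085*v; t=g+.015*M[:,2]
print("grasp",g.round(4),"tcp goal",t.round(4),"delta cm",((t-o["position"])*100).round(2))
E
python3 f.py w3
```

```text
clock: 16.68
position: [0.418, -0.2852, 0.2947]
ee_rot: [0.805, 0.588, -0.052, 0.057]
ft_force: [-0.1, 0.2, 0.0]
grip_width: 0.529
grasp_force: 0.0
clock: 18.05
position: [0.3256, -0.3442, 0.1851]
ee_rot: [0.98, 0.173, 0.102, 0.001]
ft_force: [0.5, 1.0, 0.9]
grip_width: 0.526
grasp_force: 0.0
pos [ 0.3259 -0.3442  0.1851] tool z [ 0.201  0.033 -0.979] tool y [ 0.34  -0.94   0.038] j [ 1.62 -0.   -0.76  1.96 -0.2   1.08 -0.28]
bulb [ 0.431  -0.3482  0.0367] 2074
stopper [ 0.3499 -0.3773  0.0975] 108
neck pts 1303
axis deg [199.4  30.1] max along 0.1981
grasp [ 0.3617 -0.3726  0.0793] tcp goal [ 0.3647 -0.3721  0.0647] delta cm [  3.88  -2.79 -12.04]
```

View pics/w3.png

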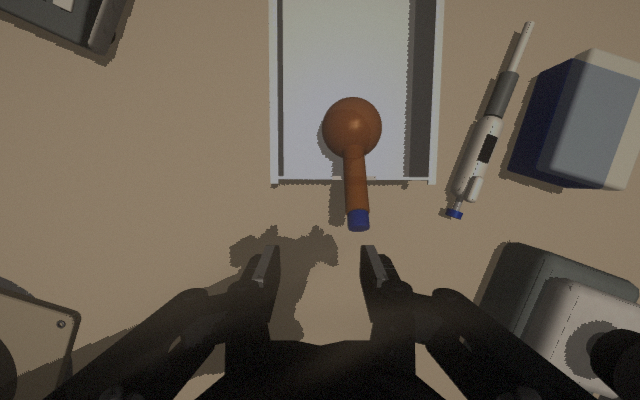

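The wrist view shows the neck and stopper at (358,218) between the finger lines, with the bulb at (352,126). The pipette and box are clear on the right. Computing the orientation correction.

```bash
cat > rot.py <<'E'
from h import *
o=manip.get_obs(); a=np.radians(199.4); t=np.radians(20)
d=np.array([np.cos(a),np.sin(a),0]); z=-d*np.sin(t)+np.array([0,0,-np.cos(t)]); y=np.array([np.cos(a-np.pi/2),np.sin(a-np.pi/2),0]); x=np.cross(y,z)
print("rotvec deg",np.degrees((R.from_matrix(np.c_[x,y,z])*R.from_quat(o["ee_rot"]).inv()).as_rotvec()).round(2))
g=np.array([.3617,-.3726,.0793])+.015*z
print("tz",z.round(3),"goal",g.round(4),"to standoff cm",((g-.08*z-o["position"])*100).round(2),"to goal",((g-o["position"])*100).round(2))
E
python3 rot.py
```

```text
rotvec deg [-46.89 -13.29 172.21]
tz [ 0.323  0.114 -0.94 ] goal [ 0.3665 -0.3709  0.0652] to standoff cm [ 1.48 -3.58 -4.47] to goal [  4.06  -2.67 -11.99]
```

```bash
sed -i 's/a-np.pi\/2/a+np.pi\/2/g' rot.py; python3 rot.py
```

```text
rotvec deg [ 4.86 -7.24 -0.3 ]
tz [ 0.323  0.114 -0.94 ] goal [ 0.3665 -0.3709  0.0652] to standoff cm [ 1.48 -3.58 -4.47] to goal [  4.06  -2.67 -11.99]
```

```bash
python3 -m crank '[[[5,0,-1.8,-1,2.4,-3.6,0],[5,0.7,-1.8,-1.5,2.4,-3.6,0],[5,0.8,0,-2,0,0,0],[5,0,0,0,0,0,0],[5,0,0,0,0,0,0]]]' 30; python3 rot.py;python3 f.py w4
```

```text
clock: 18.73
position: [0.3407, -0.3797, 0.1393]
ee_rot: [0.97, 0.169, 0.171, -0.03]
ft_force: [0.8, -0.4, 0.2]
grip_width: 0.584
grasp_force: 0.0
rotvec deg [ 0.03 -0.04 -0.36]
tz [ 0.323  0.114 -0.94 ] goal [ 0.3665 -0.3709  0.0652] to standoff cm [ 0.   -0.03  0.11] to goal [ 2.58  0.88 -7.41]
pos [ 0.3406 -0.3798  0.1392] tool z [ 0.321  0.115 -0.94 ] tool y [ 0.338 -0.941  0.001] j [ 1.65  0.18 -0.72  1.94 -0.26  0.98 -0.15]
bulb [ 0.4311 -0.3481  0.0366] 2820
stopper [ 0.3434 -0.3783  0.101 ] 2
neck pts 1569
axis deg [199.5  30.2] max along 0.196
grasp [ 0.3619 -0.3726  0.0794] tcp goal [ 0.3667 -0.3709  0.0653] delta cm [ 2.61  0.89 -7.4 ]
```

```bash
python3 -m crank '[[[5,0.9,0.3,-2.5,0,0,0],[5,0.9,0.3,-2.5,0,0,0],[5,0.5,0.2,-1.5,0,0,0],[5,0.3,0.1,-0.9,0,0,0],[5,0,0,0,0,0,0],[3,0,0,0,0,0,0],[1,0,0,0,0,0,0],[1,0,0,0,0,0,0],[1,0,0,0,0,0,0],[1,0,0,0,0,0,0],[1,0,0,0,0,0,0]]]' 40
```

```text
clock: 20.15
position: [0.366, -0.371, 0.064]
ee_rot: [0.97, 0.168, 0.171, -0.03]
ft_force: [-3.9, -1.2, 5.8]
grip_width: 0.239
grasp_force: 39.6
```

```bash
python3 - <<'E'
from h import *
p,d,c,W=shot("wrist"); s,_,cs,Ws=shot("side")
a=cv2.resize(p[60:260,240:460],(440,400),interpolation=cv2.INTER_CUBIC); b=cv2.resize(s[140:200,340:430],(360,240),interpolation=cv2.INTER_CUBIC)
o=np.zeros((400,800,3),np.uint8); o[:,:440]=a; o[:240,440:]=b; save("g1",cv2.convertScaleAbs(o,alpha=1.4))
E
```

```text
(no output)
```

View pics/g1.png

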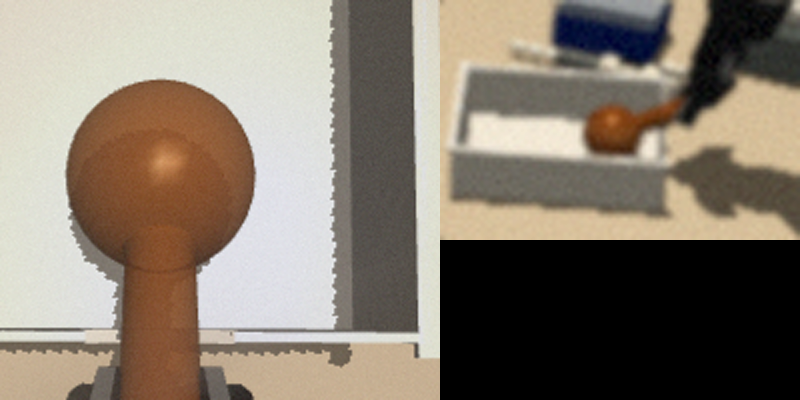

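The pads close symmetrically on the neck, just outside the lip (crop 160,380). Lifting.

```bash
python3 -m crank '[[[1,0,0,0.5,0,0,0],[1,0,0,1,0,0,0],[1,0,0,2,0,0,0],[1,0,0,3,0,0,0],[1,0,0,4,0,0,0],[1,0,0,4,0,0,0],[1,0,0,4,0,0,0],[1,0,0,0,0,0,0],[1,0,0,0,0,0,0]]]' 60; python3 - <<'E'
from h import *
p,d,c,W=shot("wrist"); X=cloud(d,c,W); hsv=cv2.cvtColor(p,cv2.COLOR_RGB2HSV); o=manip.get_obs()
M=R.from_quat(o["ee_rot"]).as_matrix()
a=(hsv[...,0]<20)&(hsv[...,1]>130)&(hsv[...,2]>35)&(d<.4)&(d>0)
T=(X-o["position"])@M; b=T[a&(np.linalg.norm(T,axis=-1)<.16)]
from scipy.optimize import least_squares
far=b[np.hypot(b[:,0],b[:,2])>.06]
r=least_squares(lambda s:np.linalg.norm(far-s,axis=1)-.032,far.mean(0)+[0,0,.02],loss="soft_l1",f_scale=.002).x
g=np.array([0,0,-.015]); v=g-r; print("bulb tool",r.round(4),len(far),"axis tool",(v/np.linalg.norm(v)).round(3),np.linalg.norm(v).round(4))
print("bulb world",(o["position"]+M@r).round(4),"axis w",(M@v/np.linalg.norm(v)).round(3),"j",o["joint_pos"].round(2))
E
```

```text
clock: 21.38
position: [0.3659, -0.37, 0.2482]
ee_rot: [0.97, 0.169, 0.17, -0.031]
ft_force: [0.2, 0.6, -0.3]
grip_width: 0.24
grasp_force: 58.9
bulb tool [0.0559 0.0006 0.0499] 4107 axis tool [-0.652 -0.008 -0.758] 0.0857
bulb world [ 0.4314 -0.3468  0.2198] axis w [-0.823 -0.288  0.49 ] j [ 1.64  0.07 -0.74  1.8  -0.3   1.2  -0.23]
```

The flask is held with its axis at 29° elevation and no slip. Raise it to 50°, then yaw 160° on the way to the balance.

```bash
python3 -m crank '[[[1,0,0,1,-1.6,4.7,0],[1,0,0,1,-1.7,4.7,0],[1,0,0,1,-1.6,4.7,0],[1,0,0,1,-1.7,4.8,0],[1,0.5,0.5,0.5,0,0,4],[1,1,1,0.5,0,0,7],[1,1.3,2,0,0,0,8],[1,1.3,2,0,0,0,8],[1,1.3,2,0,0,0,8],[1,1.3,2,0,0,0,8],[1,1.3,2,0,0,0,8],[1,1.3,2,0,0,0,8],[1,1.3,2,0,0,0,8],[1,1.3,2,0,0,0,8],[1,1.3,2,0,0,0,8],[1,1.3,2,0,0,0,8],[1,1.3,2,0,0,0,8],[1,1.3,2,0,0,0,8],[1,0,0,0,0,0,0]]]' 60
cat > st.py <<'E'
from h import *
import sys
o=manip.get_obs(); M=R.from_quat(o["ee_rot"]).as_matrix()
v=np.array([-.643,0,-.766]) ; w=M@v   # flask axis in tool
a=np.degrees(np.arctan2(w[1],w[0])); e=np.degrees(np.arcsin(w[2]))
print("axis az/el",a.round(1),e.round(1),"tz",M[:,2].round(3),"ty",M[:,1].round(3),"j",o["joint_pos"].round(2))
f=np.array([[0,0,1.]]) 
# final orientation: tool y=+y, tool z=(sin40,0,-cos40)
z=np.array([np.sin(np.radians(40)),0,-np.cos(np.radians(40))]);y=np.array([0,1.,0]);x=np.cross(y,z)
print("rotvec to final",np.degrees((R.from_matrix(np.c_[x,y,z])*R.from_quat(o["ee_rot"]).inv()).as_rotvec()).round(1),"delta cm to hover",((np.array([.6186,.0195,.28])-o["position"])*100).round(1))
E
python3 st.py
```

```text
clock: 23.8
position: [0.5372, -0.1131, 0.2976]
ee_rot: [0.447, 0.895, -0.001, -0.002]
ft_force: [-0.3, -0.3, -0.6]
grip_width: 0.237
grasp_force: 58.9
axis az/el -52.8 49.9 tz [-0.004 -0.001 -1.   ] ty [ 0.8    0.601 -0.004] j [ 1.08  0.34 -1.18  1.51  0.31  1.51  0.54]
rotvec to final [-18.4 -37.2  50.9] delta cm to hover [ 8.1 13.3 -1.8]
```

```bash
python3 -m crank '[[[1,1,1.6,0,0,0,6.7],[1,1,1.7,0,0,0,6.6],[1,1,1.7,0,0,0,6.6],[1,1,1.7,0,0,0,6.6],[1,1,1.7,0,0,0,6.6],[1,1,1.7,0,0,0,6.6],[1,1,1.7,0,0,0,6.6],[1,1,1.5,0,0,0,6.6],[1,0,0,0,0,-5,0],[1,0,0,0,0,-5,0],[1,0,0,0,0,-5,0],[1,0,0,0,0,-5,0],[1,0,0,0,0,-5,0],[1,0,0,0,0,-5,0],[1,0,0,0,0,-5,0],[1,0,0,0,0,-5,0],[1,0,0,0,0,0,0],[1,0,0,0,0,0,0]]]' 60
python3 st.py
```

```text
clock: 26.05
position: [0.6152, 0.0201, 0.2973]
ee_rot: [0.002, 0.944, 0.002, 0.329]
ft_force: [1.0, 0.0, -0.6]
grip_width: 0.236
grasp_force: 59.2
axis az/el -10.5 88.7 tz [ 0.622  0.002 -0.783] ty [0.003 1.    0.005] j [ 1.19 -0.27 -1.14  1.96 -0.4   0.64  1.78]
rotvec to final [-0.3 -1.5  0.2] delta cm to hover [ 0.3 -0.1 -1.7]
```

```bash
python3 -m crank '[[[1,0.3,0,-0.5,0,-1.5,0],[1,0,0,0,0,0,0],[1,0,0,0,0,0,0]]]' 60
cat > b.py <<'E'
from h import *
from scipy.optimize import least_squares
import sys
o=manip.get_obs(); print("tcp",o["position"].round(4)); ims=[]
for n in("side","top","wrist"):
    p,d,c,W=shot(n); X=cloud(d,c,W); hsv=cv2.cvtColor(p,cv2.COLOR_RGB2HSV); zc=o["position"][2]-.075 if len(sys.argv)<3 else float(sys.argv[2])
    a=(hsv[...,0]<20)&(hsv[...,1]>130)&(hsv[...,2]>25)&(np.hypot(X[...,0]-.609,X[...,1]-.02)<.06)
    a=cv2.erode(a.astype(np.uint8),np.ones((2,2)))>0
    b=X[a&(X[...,2]>max(.118,zc-.03))&(X[...,2]<zc+.034)]; print(n,len(b))
    if len(b)<15: continue
    r=least_squares(lambda s:np.linalg.norm(b-s,axis=1)-.032,[.609,.02,zc],loss="soft_l1",f_scale=.002).x
    nk=X[a&(X[...,2]>r[2]+.036)]; print("  bulb",r.round(4),"neck",len(nk))
    if len(nk)>10:
        f=lambda q:np.linalg.norm(np.cross(nk-r,np.array([q[0],q[1],1])/np.hypot(1,np.hypot(*q))),axis=1)-.011
        print("  tilt deg x,y",np.degrees(least_squares(f,[0,0],loss="soft_l1",f_scale=.002).x).round(1))
    if n=="side": ims.append(cv2.resize(p[130:250,250:390],(525,450),interpolation=cv2.INTER_CUBIC))
    if n=="wrist": save(sys.argv[1]+"w",p)
save(sys.argv[1],cv2.convertScaleAbs(ims[0],alpha=1.4))
E
python3 b.py h1; python3 st.py
```

```text
clock: 26.42
position: [0.6185, 0.02, 0.2926]
ee_rot: [0.002, 0.94, 0.002, 0.342]
ft_force: [0.1, 0.1, -0.6]
grip_width: 0.23
grasp_force: 59.2
tcp [0.6185 0.02   0.2926]
side 183
  bulb [0.609  0.0204 0.2187] neck 25
  tilt deg x,y [0.7 1.2]
top 0
wrist 6262
  bulb [0.6087 0.0203 0.2188] neck 968
  tilt deg x,y [ 0.1 -0.3]
axis az/el -100.7 nan tz [ 0.644  0.002 -0.765] ty [0.003 1.    0.005] j [ 1.18 -0.27 -1.14  1.99 -0.41  0.59  1.79]
rotvec to final [-0.3  0.1  0.2] delta cm to hover [ 0.  -0.  -1.3]st.py:5: RuntimeWarning: invalid value encountered in arcsin
  a=np.degrees(np.arctan2(w[1],w[0])); e=np.degrees(np.arcsin(w[2]))
```

View pics/h1.png

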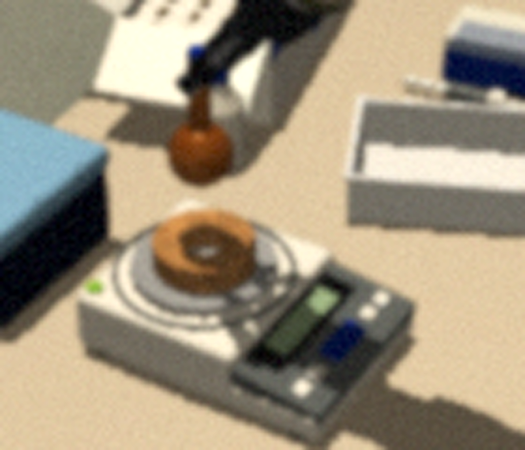

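The flask hangs upright directly above the ring (bulb (203,152), ring (205,250) in the crop), within 1 mm in plan. I'll lower it 8.4 cm, softly at the end.

```bash
python3 -m crank '[[[1,0,-0.05,-2,0,0,0],[1,0,0,-2,0,0,0],[1,0,0,-2,0,0,0],[1,0,0,-1,0,0,0],[1,0,0,-0.6,0,0,0],[1,0,0,-0.3,0,0,0],[1,0,0,-0.2,0,0,0],[1,0,0,-0.1,0,0,0],[1,0,0,0,0,0,0],[1,0,0,0,0,0,0]]]' 60; python3 b.py h2
```

```text
clock: 27.82
position: [0.6185, 0.0194, 0.2108]
ee_rot: [0.002, 0.939, 0.001, 0.343]
ft_force: [1.0, -0.4, 1.3]
grip_width: 0.236
grasp_force: 59.2
tcp [0.6185 0.0194 0.2108]
side 194
  bulb [0.6081 0.0198 0.1365] neck 27
  tilt deg x,y [1.9 4.1]
top 4
wrist 6384
  bulb [0.6087 0.0196 0.1369] neck 2173
  tilt deg x,y [-0.  -0.3]
```

```bash
python3 -m crank '[[[1,0,0,-0.1,0,0,0],[1,0,0,0,0,0,0]]]' 60;  python3 -m crank '[[[1,0,0,-0.05,0,0,0],[1,0,0,0,0,0,0],[1,0,0,0,0,0,0]]]' 20
```

```text
clock: 28.22
position: [0.6189, 0.0192, 0.2103]
ee_rot: [0.002, 0.939, 0.001, 0.344]
ft_force: [0.3, -1.0, 4.8]
grip_width: 0.234
grasp_force: 59.5
clock: 28.6
position: [0.6191, 0.0192, 0.2101]
ee_rot: [0.002, 0.939, 0.001, 0.344]
ft_force: [-0.5, -2.5, 7.1]
grip_width: 0.237
grasp_force: 59.7
```

Seated. I'll unload slightly and open gradually.

```bash
python3 -m crank '[[[1,0,0,0.1,0,0,0],[1,0,0,0,0,0,0],[2.2,0,0,0,0,0,0],[2.4,0,0,0,0,0,0],[2.6,0,0,0,0,0,0],[3,0,0,0,0,0,0],[3.5,0,0,0,0,0,0],[4.5,0,0,0,0,0,0],[4.5,0,0,0,0,0,0]]]' 20; python3 b.py h3 .135
```

```text
clock: 29.72
position: [0.6182, 0.0195, 0.2099]
ee_rot: [0.002, 0.939, 0.001, 0.343]
ft_force: [0.1, -0.8, -0.1]
grip_width: 0.53
grasp_force: 0.0
tcp [0.6182 0.0195 0.2099]
side 200
  bulb [0.6096 0.0189 0.1344] neck 23
  tilt deg x,y [2.3 2.6]
top 26
  bulb [0.6184 0.022  0.1313] neck 14
  tilt deg x,y [-10.5  -2.6]
wrist 6362
  bulb [0.6095 0.0183 0.1355] neck 1756
  tilt deg x,y [1.5 0.1]
```

```bash
python3 -m crank '[[[4.5,-0.6,0,0.8,0,0,0],[4.5,-1.3,0,1.5,0,0,0],[4.5,-1.9,0,2.3,0,0,0],[4.5,-2.5,0,3,0,0,0],[4.5,-3,0,3,0,0,0],[4.5,-3,0,3,0,0,0],[4.5,0,0,0,0,0,0],[4.5,0,0,0,0,0,0],[4.5,0,0,0,0,0,0]]]' 20; python3 b.py h4 .135; python3 r.py
```

```text
clock: 31.0
position: [0.5117, 0.0214, 0.3288]
ee_rot: [0.001, 0.94, 0.0, 0.342]
ft_force: [0.3, 0.7, -1.0]
grip_width: 0.528
grasp_force: 0.0
tcp [0.5117 0.0214 0.3288]
side 201
  bulb [0.6096 0.0189 0.134 ] neck 53
  tilt deg x,y [2.  0.5]
top 314
  bulb [0.6063 0.0227 0.1341] neck 10
wrist 1851
  bulb [0.6096 0.0182 0.1356] neck 489
  tilt deg x,y [1.5 0.1]
wrist 2444 0.11562915924285103 ((0.6087414026260376, 0.018550220876932144), 0.05224522203207016) [0.5982 0.0183 0.113 ]
  pan [0.5956 0.0167 0.0853] [0.117 0.143 0.004]
top 457 0.11562517960116847 ((0.6071472764015198, 0.022735346108675003), 0.05247323215007782) [0.6059 0.0219 0.1151]
  pan [0.6095 0.0213 0.085 ] [0.143 0.144 0.006]
side 234 0.114267696060041 ((0.604495644569397, 0.024191727861762047), 0.05563740059733391) [0.6082 0.0229 0.1143]
  pan [0.6099 0.0251 0.085 ] [0.144 0.132 0.006]
```

View pics/h4w.png

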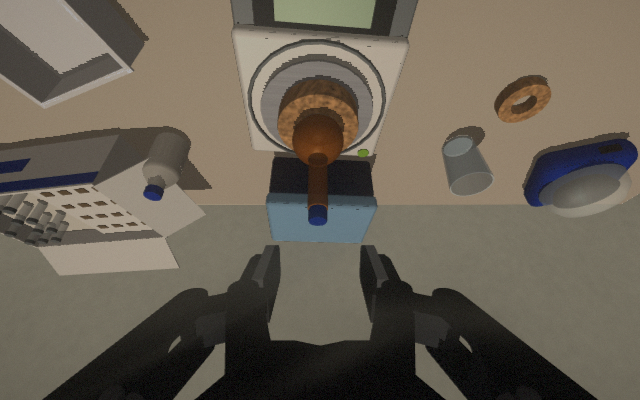

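The wrist view shows the flask upright in the ring on the pan (bulb (318,140), stopper (318,213)), with the gripper clear. The beaker (467,165), bottle (165,160) and small ring (523,98) are untouched.

```bash
python3 -c "
from workcell import job
print(job.hand_in())"
```

```text
the job is handed in; nothing more can be done
None
```

The job is handed in: the ring is flat and centred on the pan, the tare key was pressed fully after that, and the flask stands about 1.5° off vertical in the ring, with the robot clear and about 31 s of the 67 s used.

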